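# Narrow the second ski clamp past its spring catch

### The job

Both ski clamps should stand at their narrow setting, but on one of them the sliding jaw is still set wide. With a fingertip press that clamp's spring release bar down and, while holding it down, push the jaw from behind past the catch until it is fully home, then let go so that the bar springs up and locks the jaw. Do not grip the jaw or touch its rubber face, and leave the other clamp and the loose things on the counter where they are.

Things in the scene. Friction and masses are not known exactly. Their poses are not given: they have to be found in the camera images.
- clamp: Ski clamp whose jaw is still set wide, fixed to the counter, on the left or the right. Origin at counter height under its rail line; x = the way the jaw slides to narrow, towards the fixed jaw; y = the side of the release bar; z up. Base plate x -165..125, y -45..80 mm, 12 thick; two rails at y -22 and 22, tops at z 26; fixed jaw, a wall at x 83..120, y -35..75 mm, 85 high.
- clamp_jaw (a joint): Slide of this clamp's jaw, m: 0 = widest, 0.072 = fully home at the end stop; starts between 0 and 0.015. About 2 N moves it and it stays where it is left. With the bar up, the catch tooth blocks the jaw's foot at 0.019; from 0.067 on the tooth can rise behind the foot and lock it.
- clamp_jaw_push (a point): Point on the jaw's flat rear face, above the bar's middle line, 60 mm above the counter, at clamp x = joint - 75 mm, y 53 mm; moves with the jaw. The jaw is an aluminium wall 22 mm thick, 110 wide (clamp y -35..75), 40 to 87 mm above the counter. It overhangs the bar: a finger standing on the pressed bar meets the rear face with its side, from 16 mm above its tip.
- clamp_jaw_face (a point): Black rubber face of the sliding jaw, 6 x 106 x 43 mm, on the side towards the fixed jaw; this point is the centre of its front. Not to be touched.
- clamp_bar (a joint): Travel of this clamp's spring release bar, m: 0 = up, 0.010 = down on its stop; spring about 4 N at the top, 9 N at the bottom. Its catch tooth stands between the rails (clamp x -22..-8 mm, y 0, top level with the bar) and lets the jaw's foot pass at 0.008 and more. The foot, 34 mm long, reaches forward from the rear face; while over the tooth it keeps the bar down.
- clamp_bar_pad (a point): Pressed part of the release bar: flat steel strip beside the rails, 165 mm (clamp x) x 36 mm (clamp y) x 10 mm; this point is the centre of its top face, clamp x -72.5, y 53 mm. Top 34 mm above the counter when up, 24 when down; moves straight down wherever it is pressed. Its rear 80 to 95 mm lie free behind the jaw at the start; the jaw passes above the rest.
- clamp_bar_rear (a point): Point on the middle line of the pad's top face, 80 mm behind the place where the jaw's rear face stands at joint value 0 (clamp x -155 mm, y 53 mm): the pad's free rear end.
- mate: The other ski clamp, the same make and size with the same frame; its jaw is already locked at the narrow setting.
- mate_jaw (a joint): Slide of the other clamp's jaw, m: 0 = widest, 0.072 = home, where it starts and must stay.
- mate_bar (a joint): Travel of the other clamp's release bar, m: 0 = up, where it starts and must stay.
- wax: Green wax block, 90 x 42 x 30 mm, loose on the counter; origin at the centre of its underside. A bystander.
- brush: Stainless brush, wooden back, 130 x 50 x 42 mm, loose on the counter; origin at the centre of its underside. A bystander.
- cork_block: Cork block, 100 x 55 x 35 mm, loose on the counter; origin at the centre of its underside. A bystander.
- scraper: Clear flat plastic scraper, 60 x 140 x 5 mm, loose on the counter; origin at the centre of its underside. A bystander.
- cleaner: White plastic bottle, 60 mm across, 160 mm tall, loose on the counter; origin at the centre of its underside. A bystander.
- wax_tin: Aluminium tin, 70 mm across, 45 mm tall, loose on the counter; origin at the centre of its underside. A bystander.

How it is judged:
On the way, in this order (a step that is already met when the one before it is completed fails the run):
1. a finger presses the release bar down while the jaw is still short of the catch (value of joint clamp_bar above 0.006 m and contact force between the fingers and clamp_bar above 1 N and value of joint clamp_jaw below 0.022 m), for 0.1 s.
2. the jaw rides over the catch while a finger still holds the bar down (value of joint clamp_bar above 0.006 m and contact force between the fingers and clamp_bar above 0.5 N and value of joint clamp_jaw between 0.025 and 0.06 m), for 0.02 s.
3. the jaw is fully home and the bar has sprung up behind it (value of joint clamp_jaw above 0.0655 m and value of joint clamp_bar below 0.002 m), for 0.2 s.
At the end, for the whole second after the job is handed in: The clamp's jaw is locked home (joint above 65.5 mm of 72), its bar is up again (within 2 mm of the top), the other clamp is still locked at its narrow setting (same tolerances), and every loose thing is within 30 mm of where it lay (all of step 3 and value of joint mate_jaw above 0.0655 m and value of joint mate_bar below 0.002 m and distance of each of wax, brush, cork_block, scraper, cleaner, wax_tin from where it was at the start of the episode below 0.03 m); the robot touches nothing.
It fails at once if the rubber face is touched by the fingers, or the jaw gripped between front and back (contact force between the fingers and clamp_jaw_c2 above 1 N).
It fails at once if the other clamp is unlocked or its jaw moved (value of joint mate_bar above 0.005 m or value of joint mate_jaw below 0.064 m).
It fails at once if a loose thing is lifted, carried or knocked away (distance of any of wax, brush, cork_block, scraper, cleaner, wax_tin from where it was at the start of the episode above 0.03 m).
It also fails if it takes over 37 s, if anything falls off the work surface, if the arm or the gripper's body presses on something with over 40 N, if the wrist force passes 120 N, or if a joint passes its speed limit or range.

### The arm

A 7-joint arm with a two-finger parallel gripper is mounted at the origin on the work surface. World frame = base frame: x ahead of the robot, y to its left, z up, the work surface at z = 0. Lengths are in m, angles in rad, forces in N, time in s.
With the tool pointing down it reaches from about 0.425 to 0.825 m from the base axis. Payload 3.6 kg.
Tool frame: the origin (TCP) lies midway between the tips of the shut fingers; the grasp point (between the pads) lies behind it (bot.pinch_z is the z of the grasp point in the tool frame, in m); z points along the fingers, y is the line along which they close (so a half turn about z gives the same grasp; the last joint's range is limited). The gripper opens to 93 mm and grips with 3 to 60 N. Pads are 15 mm wide; open, the fingers measure 128 mm over their backs; the gripper's body (75 mm by 188 mm) begins 65 mm behind the grasp point.
Start: joints at [-1.319, 0.615, -0.013, 1.423, 0.008, 1.103, -0.04], TCP at [0.179, 0.625, 0.219] pointing down, gripper open.
Joint ranges: [-3.12, 3.12], [-0.3, 2.06], [-1.34, 1.32], [0.26, 2.42], [-1.36, 4.5], [0.01, 1.98], [-2.84, 2.84]. Speed limits (rad/s): [2.79, 2.79, 3.14, 3.14, 3.14, 3.14, 3.14].

### API

Orientations are given as a unit quaternion [x, y, z, w].
In Python, from plant import bot gives the robot as it stands.
- The arm moves only by the tool apply_moves, never from a script. Its argument "rows" is a list of rows, each a list of 5 numbers: the closure, from 0 (fully open) to 1 (shut), then the shift along the world's x, y, z in cm, then the turn about the world's z in rad. In form: [[grip, dx, dy, dz, roll], ...]. A call has 1 to 12 rows; each row shifts and turns the commanded pose from where the row before left it; what a row does not reach is not made up. A row lasts 1/12 s, in which the tool goes at most 41.7 mm and 7.16 degrees, less where a joint would pass 70% of its speed; a pose out of reach is approached as far as the arm can. A call is refused whole if a number of a shift passes 4.17 or a number of a turn 0.125, either way. A call with a gripper value outside its range is refused whole. The fingers move at their own pace and stop on an object; the grip force is fixed at half the most. Time passes only in rows, so rows that do not move let the fingers close. It gives the time, the measured TCP pose, the force, the opening and the grip force at its end, in the units of the state.
- bot.state(): the state, without advancing time (a new reading comes with each control period).
- bot.capture(name): name is "scene" or "top" or "wrist"; returns the picture (384x512x3 uint8, red, green, blue); there is no depth.
- bot.calibration(name): a dict with "camera_matrix" (3x3 intrinsics, pixels), "xyz" and "rotation" of the camera in the world. Camera axes: x right, y up, looking along -z (the intrinsics and any distortion apply to the point x, -y, -z); pixel columns grow to the right and rows downward; lengths in m; the calibration is good to about 2 mm. A picture is of the moment at which its call begins: read the wrist's pose just before it. calibration takes no time and is no camera call; for the wrist camera it gives the pose at the moment of the call.
- bot.hand_in(): hands the job in; it is judged then, once.
The state is a dict: "clock": time; "qpos": joint angles; "joint_velocities": joint speeds; "effort": joint torques, N m; "tcp_pos": TCP position; "orientation": TCP orientation; "ft_force": force on the tool from outside, world axes, zero at the start; "torque": the same for the moment, N m; "gripper_width": finger opening in m; "grip_force": force on a finger pad.
Only numpy, scipy, OpenCV 4.12 (cv2) and the standard library are available. Lean on these libraries where they do the work, as an engineer would, in place of code of your own. Each camera call takes 0.05 s, during which the arm holds its last target. There are 200 camera calls.

## Working session

There is one attempt and no reset: what is moved stays moved. The work goes in short steps, Python scripts to look and compute and a tool call to move; the robot and the scene stay as the last step left them, time stands still between calls to the robot, and variables do not carry over. Pictures are saved under pics/ and viewed, at most 10 in all, crops included, and the job is handed in when it is done.

Besides the shell and the picture viewer there is one more tool, called after ">>>" by a JSON object that holds its "op" and its "data", one argument or row to a line. apply_moves: Moves the arm, as the interface text tells. Its arguments: {"type":"object","properties":{"rows":{"type":"array","items":{"type":"array","items":{"type":"number"}}}},"required":["rows"]}

```bash
mkdir -p pics; ls; python3 - <<'E'
from plant import bot
import cv2,json
for n in("scene","top"):
    c=bot.calibration(n);print(n,c)
    cv2.imwrite(f"pics/{n}0.png",bot.capture(n)[:,:,::-1])
print(bot.state(),bot.pinch_z)
E
```

```text
pics
scene {'camera_matrix': array([[363.08833297,   0.        , 259.34746108],
       [  0.        , 363.08833297, 197.61728563],
       [  0.        ,   0.        ,   1.        ]]), 'xyz': array([1.06836471, 0.72699115, 1.21093032]), 'rotation': array([0.10094042, 0.31444742, 0.90518531, 0.26753208])}
top {'camera_matrix': array([[367.06717396,   0.        , 256.63594352],
       [  0.        , 367.06717396, 187.85165927],
       [  0.        ,   0.        ,   1.        ]]), 'xyz': array([ 3.32362523e-01, -1.20111267e-03,  1.48178985e+00]), 'rotation': array([ 0.04235235, -0.05449406, -0.69468774,  0.71599276])}
{'clock': 0.1, 'qpos': array([-1.31851082,  0.61582729, -0.01262017,  1.42471632,  0.00810919,
        1.10338237, -0.04037236]), 'joint_velocities': array([-0.00121101, -0.00168143,  0.00069704, -0.00495619, -0.00049675,
        0.00121474,  0.0006721 ]), 'effort': array([ 1.13045298e-03, -4.60041940e+01,  2.10129409e-01, -1.66243923e+01,
       -6.11656532e-02,  1.68975588e-02,  1.11042175e-04]), 'tcp_pos': array([0.1786691 , 0.62423493, 0.21760129]), 'orientation': array([ 1.38892135e-01,  9.90306857e-01, -1.13266088e-03, -1.41971651e-04]), 'ft_force': array([-0.82507136, -0.36909477,  0.13563908]), 'torque': array([0.01288974, 0.06635288, 0.00242082]), 'grip_force': 0.0, 'gripper_width': 0.09302616950973389} -0.0188
```

View pics/scene0.png

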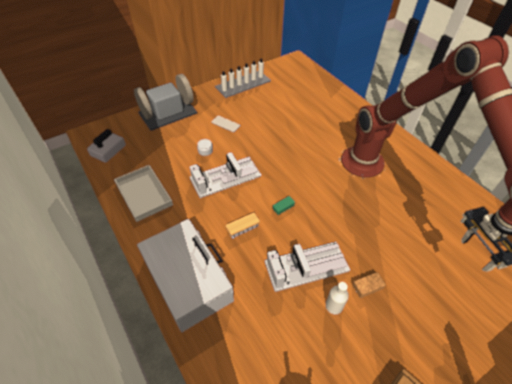

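View pics/top0.png

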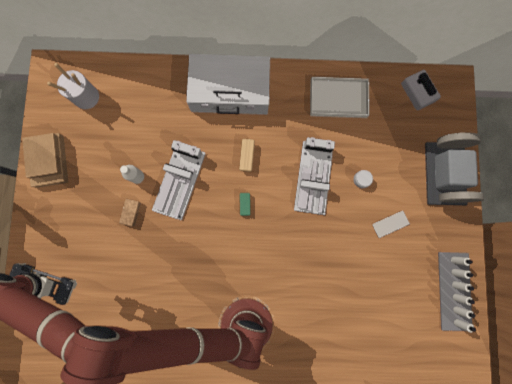

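```bash
python3 - <<'E'
import cv2,numpy as np
a=cv2.imread("pics/top0.png");b=cv2.imread("pics/scene0.png")
c1=cv2.resize(a[130:225,285:345],None,fx=6,fy=6,interpolation=3)
c2=cv2.resize(b[145:205,180:270],None,fx=5,fy=6,interpolation=3)
o=np.zeros((570,800,3),np.uint8);o[:570,:360]=c1;o[:360,360:800]=c2[:,:440]
cv2.imwrite("pics/z.png",o)
E
```

```text
(no output)
```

View pics/z.png

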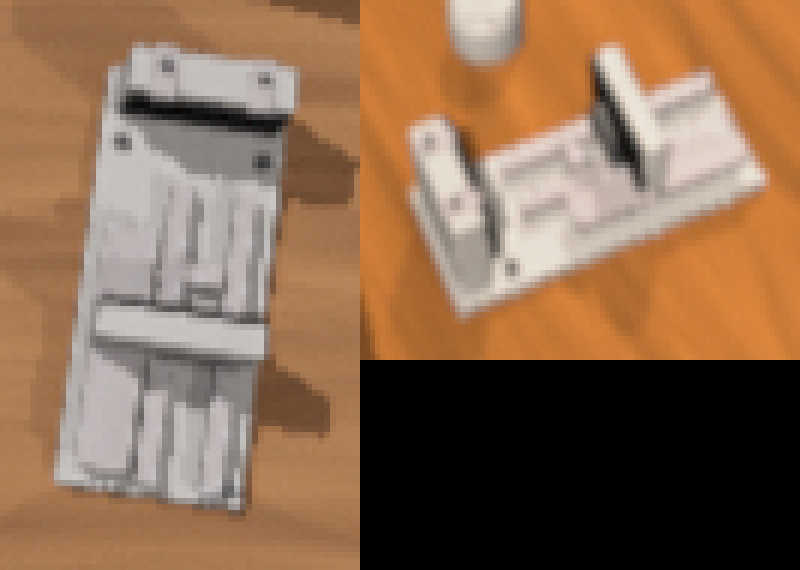

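```bash
cat > h.py <<'E'
import numpy as np
from scipy.spatial.transform import Rotation as R
def ray(cal,uv,z):
    d=np.linalg.inv(cal["camera_matrix"])@[uv[0],uv[1],1];d=R.from_quat(cal["rotation"]).apply([d[0],-d[1],-d[2]])
    o=np.array(cal["xyz"]);return o+d*(z-o[2])/d[2]
def fit(P,W):
    P=np.array(P,float);W=np.array(W)[:,:2];p=P.mean(0);w=W.mean(0)
    a=(P-p)@[1,1j];b=(W-w)@[1,1j];th=np.angle((b*a.conj()).sum())
    r=np.array([[np.cos(th),-np.sin(th)],[np.sin(th),np.cos(th)]]);t=w-r@p
    return th,r,t,W-(P@r.T+t)
E
python3 - <<'E'
from plant import bot
from h import *
c=bot.calibration("top")
px=[((56,484),-.165,.08,.012),((243,512),-.165,-.045,.012),((110,66),.125,.08,.012),((95,340),None,.075,.087),((265,358),None,-.035,.087),((133,44),.12,.075,.085),((298,68),.12,-.035,.085),((293,113),.083,-.035,.085)]
W=[ray(c,(285-.42+u[0]/6,130-.42+u[1]/6),z) for u,_,_,z in px]
i=[0,1,2,5,6,7]
th,r,t,res=fit([px[k][1:3] for k in i],[W[k] for k in i])
print(th,t);print(res*1000)
for k in(3,4): print("jaw rear local",r.T@(W[k][:2]-t))
for x in(-.155,-.125,-.1,-.0105): print(x,r@[x,.053]+t)
s=bot.state();print(s['tcp_pos'],R.from_quat(s['orientation']).as_matrix())
E
```

```text
-0.10751642021878825 [ 0.6061902  -0.27439933]
[[-1.29430623  1.28598327]
 [-2.83679135 -0.10552522]
 [-0.75833815 -0.47074535]
 [-0.09675741 -0.64196225]
 [-0.74781717  0.31267864]
 [ 5.73401031 -0.38042909]]
jaw rear local [-0.07812219  0.07583388]
jaw rear local [-0.07454111 -0.03383573]
-0.155 [ 0.45777262 -0.20507241]
-0.125 [ 0.48759939 -0.20829169]
-0.1 [ 0.51245503 -0.21097443]
-0.0105 [ 0.60143823 -0.22057862]
[0.1786691  0.62423493 0.21760129] [[-9.61417910e-01  2.75091345e-01 -5.95826376e-04]
 [ 2.75091988e-01  9.61415384e-01 -2.20392619e-03]
 [-3.34443760e-05 -2.28280117e-03 -9.99997394e-01]]
```

>>> {"op": "apply_moves", "data": {
  "rows": [
    [1, 2.7, -2, 0.5, 0.017],
    [1, 2.7, -2, 0.5, 0.017],
    [1, 2.7, -2, 0.5, 0.017],
    [1, 2.7, -2, 0.5, 0.017],
    [1, 2.7, -2, 0.5, 0.017],
    [1, 2.7, -2, 0.5, 0.017],
    [1, 2.7, -2, 0.5, 0.017],
    [1, 2.7, -2, 0.5, 0.017],
    [1, 2.7, -2, 0.5, 0.017],
    [1, 2.7, -2, 0.5, 0.018]
  ]
}}

```text
clock: 0.93
tcp_pos: [0.4497, 0.4234, 0.2684]
orientation: [0.053, 0.999, -0.0, -0.0]
ft_force: [0.0, -0.5, -0.3]
gripper_width: 0.0308
grip_force: 0.0
```

>>> {"op": "apply_moves", "data": {
  "rows": [
    [1, 0.4, -3.5, 0, 0],
    [1, 0.4, -3.5, 0, 0],
    [1, 0.4, -3.5, 0, 0],
    [1, 0.4, -3.5, 0, 0],
    [1, 0.4, -3.5, 0, 0],
    [1, 0.4, -3.5, 0, 0],
    [1, 0.4, -3.5, 0, 0],
    [1, 0.4, -3.5, 0, 0],
    [1, 0.4, -3.5, 0, 0],
    [1, 0.4, -3.5, 0, 0],
    [1, 0, -3.5, 0, 0],
    [1, 0, -3.5, 0, 0]
  ]
}}

```text
clock: 1.93
tcp_pos: [0.4884, 0.0031, 0.2684]
orientation: [0.054, 0.999, -0.0, -0.0]
ft_force: [1.1, -0.2, 0.7]
gripper_width: 0.0006
grip_force: 0.0
```

>>> {"op": "apply_moves", "data": {
  "rows": [
    [1, 0, -3.5, 0, 0],
    [1, 0, -3.5, 0, 0],
    [1, 0, -3.5, 0, 0],
    [1, 0, -3.5, 0, 0],
    [1, 0, -3.5, -2, 0],
    [1, 0, -3, -2, 0],
    [1, 0, 0, 0, 0],
    [1, 0, 0, 0, 0],
    [1, 0, 0, 0, 0]
  ]
}}

```text
clock: 2.68
tcp_pos: [0.489, -0.1991, 0.2284]
orientation: [0.054, 0.999, 0.001, -0.0]
ft_force: [-0.5, -0.1, -0.2]
gripper_width: 0.0006
grip_force: 0.0
```

```bash
python3 - <<'E'
from plant import bot
from h import *
import cv2
c=bot.calibration("wrist");im=bot.capture("wrist")
np.savez("w.npz",**{k:np.array(v) for k,v in c.items()})
cv2.imwrite("pics/w0.png",im[:,:,::-1]);print(bot.state()['tcp_pos'],c)
E
```

```text
[ 0.48940022 -0.19851283  0.22890457] {'camera_matrix': array([[300.16832531,   0.        , 260.81844066],
       [  0.        , 300.16832531, 193.04173288],
       [  0.        ,   0.        ,   1.        ]]), 'xyz': array([ 0.41722656, -0.19111983,  0.39382206]), 'rotation': array([-0.09678701, -0.08768485,  0.66256876,  0.73752713])}
```

View pics/w0.png

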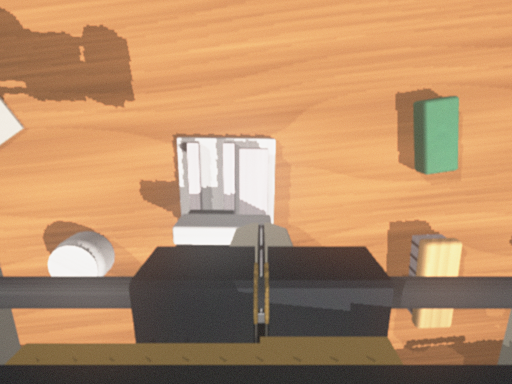

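The wrist view shows the base's rear corners at about (177,138) and (275,138), the bar's rear end from (239,148) to (268,148), and the jaw's rear top edge at row ~212–218. I'll check these against the first fit.

```bash
python3 - <<'E'
from h import *
c=np.load("w.npz")
r=R.from_euler('z',-0.1075).as_matrix()[:2,:2];t=np.array([.6062,-.2744])
for n,uv,z in[("base rear -45",(177,138),.012),("base rear 80",(275,138),.012),("bar rear 35",(239,148),.034),("bar rear 71",(268,148),.034),("jaw top front-35",(174,244),.087),("jaw top 75",(272,216),.087),("jaw top -35",(175,218),.087)]:
    w=ray(c,uv,z);print(n,w.round(4),(r.T@(w[:2]-t)*1000).round(1))
E
```

```text
base rear -45 [ 0.4367 -0.2986  0.012 ] [-165.9  -42.2]
base rear 80 [ 0.4498 -0.1763  0.012 ] [-166.    80.8]
bar rear 35 [ 0.4551 -0.221   0.034 ] [-156.    36.9]
bar rear 71 [ 0.4588 -0.1866  0.034 ] [-156.    71.5]
jaw top front-35 [ 0.5469 -0.3015  0.087 ] [-56.  -33.3]
jaw top 75 [ 0.5259 -0.1903  0.087 ] [-88.9  75. ]
jaw top -35 [ 0.5169 -0.2949  0.087 ] [-86.6 -29.9]
```

>>> {"op": "apply_moves", "data": {
  "rows": [
    [1, 0.85, -0.95, -2.5, 0],
    [1, 0, 0, -3.5, 0],
    [1, 0, 0, -3.5, 0],
    [1, 0, 0, -3.5, 0],
    [1, 0, 0, -3, 0],
    [1, 0, 0, -1.5, 0],
    [1, 0, 0, 0, 0],
    [1, 0, 0, 0, 0]
  ]
}}

```text
clock: 3.4
tcp_pos: [0.4981, -0.2081, 0.0539]
orientation: [0.053, 0.999, 0.0, 0.0]
ft_force: [0.9, -0.2, 1.1]
gripper_width: 0.0006
grip_force: 0.0
```

```bash
python3 - <<'E'
from plant import bot
import cv2
s=bot.state();print(s['tcp_pos'],s['ft_force'])
cv2.imwrite("pics/s1.png",cv2.resize(bot.capture("scene")[130:220,170:290,::-1],None,fx=6,fy=6,interpolation=3))
E
```

```text
[ 0.49813728 -0.20808384  0.0538905 ] [ 0.90969248 -0.18888825  1.08480051]
```

View pics/s1.png

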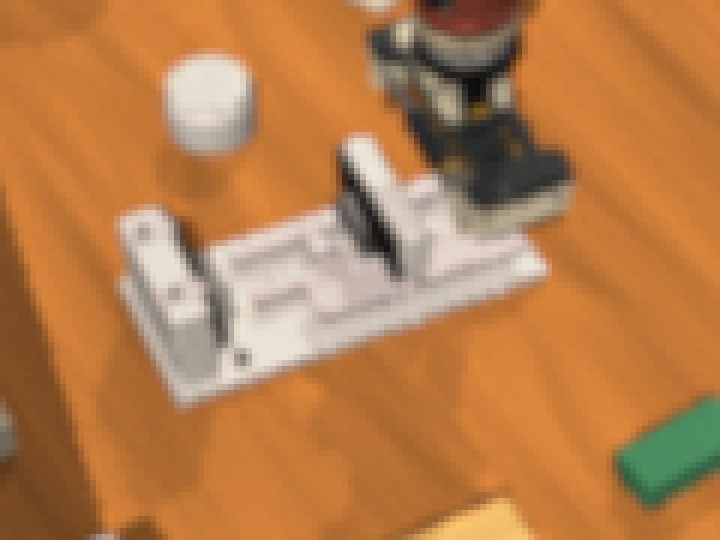

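The shut gripper stands behind the jaw over the bar's rear (around (510,200) in the crop), clear of the jaw. Now I'll press.

>>> {"op": "apply_moves", "data": {
  "rows": [
    [1, 0, 0, -1, 0],
    [1, 0, 0, -0.8, 0],
    [1, 0, 0, -0.5, 0],
    [1, 0, 0, -0.3, 0],
    [1, 0, 0, -0.2, 0],
    [1, 0, 0, -0.1, 0],
    [1, 0, 0, 0, 0]
  ]
}}

```text
clock: 4.03
tcp_pos: [0.4983, -0.2096, 0.0254]
orientation: [0.054, 0.999, -0.0, 0.001]
ft_force: [-0.6, 0.7, 7.8]
gripper_width: 0.0005
grip_force: 3.5
```

>>> {"op": "apply_moves", "data": {
  "rows": [
    [1, 0, 0, -0.1, 0],
    [1, 0, 0, -0.1, 0],
    [1, 0, 0, 0, 0]
  ]
}}

```text
clock: 4.28
tcp_pos: [0.4983, -0.2097, 0.0241]
orientation: [0.054, 0.999, -0.0, 0.001]
ft_force: [-1.0, 0.5, 9.9]
gripper_width: 0.0003
grip_force: 4.9
```

>>> {"op": "apply_moves", "data": {
  "rows": [
    [1, 0.5, -0.05, -0.05, 0],
    [1, 0.5, -0.05, 0, 0],
    [1, 0.5, -0.05, 0, 0],
    [1, 0.5, -0.06, 0, 0],
    [1, 0.5, -0.05, 0, 0],
    [1, 0.5, -0.06, 0, 0],
    [1, 0.5, -0.05, 0, 0],
    [1, 0.5, -0.06, 0, 0],
    [1, 0, 0, 0, 0]
  ]
}}

```text
clock: 5.03
tcp_pos: [0.523, -0.2147, 0.0238]
orientation: [0.056, 0.998, 0.002, -0.014]
ft_force: [-20.7, 1.9, 31.0]
gripper_width: 0.0005
grip_force: 14.9
```

```bash
python3 - <<'E'
from plant import bot
import cv2,numpy as np
s=bot.state();print(s['tcp_pos'],s['ft_force'],s['torque'])
a=cv2.resize(bot.capture("scene")[140:215,180:275,::-1],None,fx=6,fy=6,interpolation=3)
b=cv2.resize(bot.capture("top")[130:225,285:335,::-1],None,fx=4.5,fy=4.5,interpolation=3)
o=np.zeros((460,800,3),np.uint8);o[:a.shape[0],:a.shape[1]]=a;o[:b.shape[0],572:572+b.shape[1]]=b
cv2.imwrite("pics/s2.png",o)
E
```

```text
[ 0.52304388 -0.21466065  0.02380861] [-20.70105664   1.93473291  31.04869172] [ 3.36752195e-01  4.87189516e+00 -4.65027073e-03]
```

View pics/s2.png

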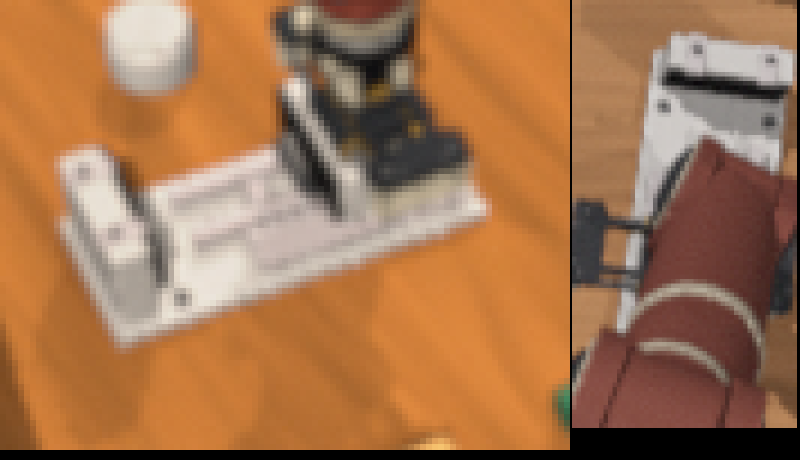

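The jaw hasn't moved, and the force ratio of 20.7/31 looks like friction between the finger and the bottomed bar. I'll ease the pressing by 2 mm.

>>> {"op": "apply_moves", "data": {
  "rows": [
    [1, -0.3, 0, 0.1, 0],
    [1, 0, 0, 0.1, 0],
    [1, 0, 0, 0, 0],
    [1, 0, 0, 0, 0]
  ]
}}

```text
clock: 5.47
tcp_pos: [0.5287, -0.2151, 0.0244]
orientation: [0.055, 0.998, 0.0, -0.005]
ft_force: [-8.6, -0.1, 9.4]
gripper_width: 0.0004
grip_force: 5.0
```

>>> {"op": "apply_moves", "data": {
  "rows": [
    [1, 0.5, -0.05, 0, 0],
    [1, 0.5, -0.06, 0, 0],
    [1, 0, 0, 0, 0]
  ]
}}

```text
clock: 5.72
tcp_pos: [0.5387, -0.2162, 0.0243]
orientation: [0.055, 0.998, 0.0, -0.006]
ft_force: [-8.5, 0.1, 10.5]
gripper_width: 0.0007
grip_force: 5.7
```

>>> {"op": "apply_moves", "data": {
  "rows": [
    [1, 0.5, -0.05, 0, 0],
    [1, 0.5, -0.06, 0, 0],
    [1, 0.5, -0.05, 0, 0],
    [1, 0.5, -0.05, 0, 0],
    [1, 0.5, -0.06, 0, 0],
    [1, 0.5, -0.05, 0, 0],
    [1, 0.5, -0.06, 0, 0],
    [1, 0.5, -0.05, 0, 0],
    [1, 0, 0, 0, 0]
  ]
}}

```text
clock: 6.47
tcp_pos: [0.5781, -0.2208, 0.0243]
orientation: [0.055, 0.998, -0.0, -0.006]
ft_force: [-9.8, -0.5, 11.8]
gripper_width: 0.0008
grip_force: 6.4
```

>>> {"op": "apply_moves", "data": {
  "rows": [
    [1, 0.5, -0.05, 0, 0],
    [1, 0.5, -0.06, 0, 0],
    [1, 0.5, -0.05, 0, 0],
    [1, 0.4, -0.04, 0, 0],
    [1, 0.2, -0.02, 0, 0],
    [1, 0, 0, 0, 0]
  ]
}}

```text
clock: 6.97
tcp_pos: [0.5981, -0.2232, 0.0243]
orientation: [0.055, 0.998, -0.0, -0.007]
ft_force: [-10.7, 0.2, 11.2]
gripper_width: 0.0005
grip_force: 8.0
```

>>> {"op": "apply_moves", "data": {
  "rows": [
    [1, 0.3, -0.03, 0, 0],
    [1, 0.3, -0.03, 0, 0],
    [1, 0, 0, 0, 0]
  ]
}}

```text
clock: 7.22
tcp_pos: [0.5978, -0.223, 0.0243]
orientation: [0.056, 0.998, 0.001, -0.014]
ft_force: [-24.3, 2.8, 21.0]
gripper_width: 0.0003
grip_force: 21.9
```

The force rose with no motion, so the jaw is at the end stop. Next I'll lift to let the bar rise, then back off.

>>> {"op": "apply_moves", "data": {
  "rows": [
    [1, -0.5, 0.05, 0.3, 0],
    [1, 0, 0, 0.5, 0],
    [1, 0, 0, 0.5, 0],
    [1, 0, 0, 0.3, 0],
    [1, -1, 0.1, 0.3, 0],
    [1, -1.5, 0.15, 0.5, 0],
    [1, 0, 0, 3, 0],
    [1, 0, 0, 3.5, 0],
    [1, 0, 0, 3.5, 0],
    [1, -2, 0, 3, 0],
    [1, -3, 0, 2, 0],
    [1, -3, 0, 0, 0]
  ]
}}

```text
clock: 8.22
tcp_pos: [0.5033, -0.2203, 0.2024]
orientation: [0.053, 0.999, -0.002, 0.005]
ft_force: [-0.1, 0.5, 0.1]
gripper_width: 0.0004
grip_force: 0.0
```

>>> {"op": "apply_moves", "data": {
  "rows": [
    [1, 0, 3.5, 1, 0],
    [1, 0, 3.5, 1, 0],
    [1, 0, 3.5, 0, 0],
    [1, 0, 3.5, 0, 0],
    [1, 0, 3.5, 0, 0],
    [1, 0, 3.5, 0, 0],
    [1, 0, 0, 0, 0],
    [1, 0, 0, 0, 0]
  ]
}}

```text
clock: 8.88
tcp_pos: [0.501, -0.0065, 0.2179]
orientation: [0.051, 0.999, 0.0, -0.0]
ft_force: [-0.5, -1.7, 0.6]
gripper_width: 0.0002
grip_force: 0.0
```

```bash
python3 - <<'E'
from plant import bot
import cv2,numpy as np
s=bot.state();print(s['tcp_pos'],s['ft_force'],s['clock'])
a=cv2.resize(bot.capture("scene")[140:215,180:275,::-1],None,fx=6,fy=6,interpolation=3)
b=cv2.resize(bot.capture("top")[130:225,285:335,::-1],None,fx=4.5,fy=4.5,interpolation=3)
o=np.zeros((460,800,3),np.uint8);o[:a.shape[0],:a.shape[1]]=a;o[:b.shape[0],572:572+b.shape[1]]=b
cv2.imwrite("pics/s3.png",o)
E
```

```text
[ 0.50096458 -0.00652356  0.21790263] [-0.52105544 -1.73236484  0.62727552] 8.8833
```

View pics/s3.png

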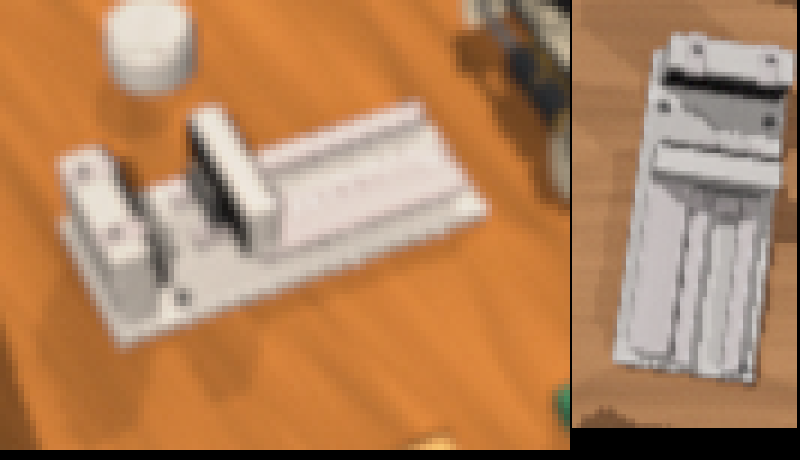

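The jaw now stands near the fixed jaw, with its rear top edge at about (302.8,169)–(331,171.3) in the top view. I'll measure its travel.

```bash
python3 - <<'E'
from plant import bot
from h import *
c=bot.calibration("top");r=R.from_euler('z',-0.1075).as_matrix()[:2,:2];t=np.array([.6062,-.2744])
for n,(u,v) in dict(rearL=(653,176),rearR=(781,187),frontL=(660,140)).items():
    print(n,(r.T@(ray(c,(285-.4+(u-572)/4.5,130-.4+v/4.5),.087)[:2]-t)*1000).round(1))
E
```

```text
rearL [-8.8 75.6]
rearR [ -3. -35.]
frontL [23.4 73.4]
```

```bash
python3 - <<'E'
from plant import bot
import cv2,numpy as np
a=cv2.imread("pics/scene0.png");b=bot.capture("scene")[:,:,::-1]
d=np.abs(a.astype(int)-b).sum(2)
print(d[145:200,235:262:1].max(), [int(d[155:190,c].max()) for c in range(225,264,2)])
f=lambda i:cv2.resize(i[150:195,210:265],None,fx=7,fy=7,interpolation=3)
cv2.imwrite("pics/s4.png",np.hstack([f(a),f(np.ascontiguousarray(b))]))
E
```

```text
510 [172, 388, 379, 503, 611, 510, 253, 184, 116, 17, 14, 16, 18, 14, 15, 15, 11, 14, 98, 141]
```

View pics/s4.png

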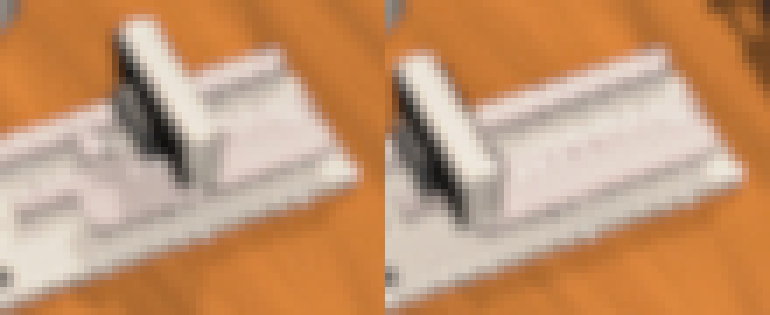

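The bar's rear end matches the starting picture (differences under 18 levels), so the bar is up and the jaw is locked.

```bash
python3 -c "
from plant import bot
print(bot.hand_in())"
```

```text
the job is handed in; nothing more can be done
None
```

The right-hand clamp's jaw is pushed home against its end stop and its release bar is back up; the arm went nowhere near the other clamp or the loose things, and the job is handed in (no verdict was returned).

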